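Press a panel flush in the drilling jig with a freshly cast spacer

TASK

Lift the cast spacer by its tab out of the open mould and, keeping it upright, slide its foot down into the gap between the stop blocks and the loose panel on the drilling jig, at the one stop block where the gap is wide enough for it, until the foot is practically on the bed. Then push the panel with the spacer until its whole edge lies flush against the fence on the far side, and finish while still gripping the spacer and keeping the panel pressed firmly (about 10 N) and flat against the fence: do not let go. Leave the tape roll, the jar and the square where they are.

Things in the scene. Friction and masses are not known exactly. Their poses are not given: they have to be found in the camera images.
- spacer_tab (a point): Cast aluminium spacer, an upside-down T, 80 mm tall, about 80 g, standing upright in one of the two cavities of the mould. Foot: 16 mm thick (its x) by 36 mm long (its y) by 24 mm tall, lowest 4 mm stepped in by 2 mm all round. Above it a tab 12 mm thick (x) by 24 mm (y) by 56 mm tall, to be gripped across its 12 mm. This point is the middle of the tab, on the axis, 52 mm above the underside of the foot and 28 mm below the top. z is up. The casting sits loose in its cavity.
- spacer_foot (a point): Centre of the underside of the spacer's foot; same axes as the spacer (x through its 16 mm thickness, y along its 36 mm length).
- mould: Open steel mould block, fixed, 100 mm (x) by 110 mm (y) by 36 mm tall; origin at the centre of its underside. Two cavities, each 18.5 by 38.5 mm and 24 mm deep, centred 27.5 mm to either side of the middle along y; one holds the spacer, the other is empty.
- jig: Drilling jig, fixed: plywood bed 200 mm (x) by 220 mm (y) by 12 mm thick, origin at the centre of its underside, so its top is at z = 12 mm. A rear rail (top 40 mm above the table) runs along its -x edge, the fence along its +x edge; the panel lies between. +x of the jig is the direction in which the panel must be pushed.
- fence: Straight wooden fence on the jig, fixed, 15 mm (x) by 200 mm (y) by 18 mm tall above the bed; origin at the centre of its underside, on the bed. Its face towards the panel lies 7.5 mm to -x of the origin, at x = 75 mm in the jig's frame.
- panel_center (a point): Centre of the loose white plastic panel, 80 mm (x) by 160 mm (y) by 12 mm thick, smooth and slippery, about 0.18 kg, lying flat on the bed (its top 24 mm above the table). At the start it stands some 3 to 6 mm off the fence and slightly askew. Flush, this point is 40 mm from the fence's face (x = 35 mm in the jig's frame).
- stop_a: Short stop block, fixed: 50 mm along y, 20 mm tall above the bed (top 32 mm above the table). Origin at its underside, in the middle of its y length, at x = -60 mm in the jig's frame; same axes as the jig. Its face towards the panel lies 27 mm to +x of the origin: with the panel flush this leaves a 28 mm gap (20 to 26 mm at the start), wide enough for the spacer's foot. The three stop blocks stand side by side along y at 52 mm pitch in any order.
- stop_b: Stop block like stop_a, but its face is 41 mm to +x of its origin: a gap of at most 14 mm, too narrow for the spacer.
- stop_c: Stop block like stop_a, but its face is 43 mm to +x of its origin: a gap of at most 12 mm, too narrow for the spacer.
- tape_roll: Roll of masking tape lying flat, 90 mm across, 25 mm tall; leave alone. Origin at the centre of its underside.
- jar: Small amber jar, 60 mm across, 75 mm tall; leave alone. Origin at the centre of its underside.
- square: Try square lying flat, wooden stock 90 mm, blade 110 mm, 12 mm thick; leave alone. Origin at the underside of the stock's middle.
Not all that is in view belongs to the job. What is meant by the part that bears panel_center is not blue or purple, and is the larger of those in its own colour.

How it is judged:
By the outcome, as a careful person would: the job done as asked, in the order asked, and still so for the second after the job is handed in, while the arm keeps its last pose, push and grip.
It also fails if it takes over 48 s, if anything falls off the work surface, if the arm or the gripper's body presses on something with over 40 N, if the wrist force passes 120 N, or if a joint passes its speed limit or range.

ROBOT

A 6-joint arm with a two-finger parallel gripper is mounted at the origin on the work surface. World frame = base frame: x ahead of the robot, y to its left, z up, the work surface at z = 0. Lengths are in mm, angles in rad, forces in N, time in s.
With the tool pointing down it reaches from about 350 to 975 mm from the base axis. Payload 7.1 kg.
Tool frame: the origin (TCP) lies at the very end of the fingers, on their centre line; the grasp point (between the pads) lies tcp_to_grasp behind it (tcp_to_grasp is the distance from the TCP to the grasp point, in mm); z points along the fingers, x is the direction in which the jaws open and shut, and the axes are right-handed (so a half turn about z gives the same grasp; the last joint's range is limited). The gripper opens to 88 mm and grips with 3 to 60 N. Pads are 20 mm wide; open, the fingers measure 115 mm over their backs; the gripper's body (75 mm by 178 mm) begins 61 mm behind the grasp point.
Start: joints at [-1.289, 0.423, 1.63, -0, 1.089, -0.019], TCP at [185.196, -596.915, 222.675] pointing down, gripper open.
Joint ranges: [-3, 3], [-0.9, 2.11], [0.09, 2.58], [-1.31, 4.45], [0.11, 2.69], [-2.54, 2.54]. Speed limits (rad/s): [2.39, 2.39, 3.01, 3.14, 3.14, 3.14].

INTERFACE

Orientations are given as a rotation vector (axis times angle).
In Python, from workcell import get_obs, get_image, close_job, recognise, mark_of, tcp_to_grasp gives the robot as it stands. The module is installed in compiled form; this text tells all that it offers.
- The arm moves only by the tool move_arm, never from a script. Its argument "motion" is a list of rows, each a list of 7 numbers: the shift along the world's x, y, z in mm, then the turn, a rotation vector about the world's x, y, z in rad, then the finger opening in mm, from 0 to 87.8. A call has 1 to 5 rows; each row is the pose to reach, as a shift and turn from the pose commanded when the call began; what a row does not reach only later rows make up. A row lasts 1/12 s, in which the tool goes at most 41.7 mm and 7.16 degrees, less where a joint would pass 70% of its speed; a pose out of reach is approached as far as the arm can. A call with a gripper value outside its range is refused whole. The fingers move at their own pace and stop on an object; the grip force is fixed at half the most. Time passes only in rows, so rows that repeat a pose let the fingers close. It gives the time, the measured TCP pose, the force and the opening at its end, in the units of the state.
- get_obs(): the state, without advancing time (a new reading comes with each control period).
- get_image(name): name is "scene" or "top"; returns a dict with "color" (480x640x3 uint8, red, green, blue), "mtx" (3x3 intrinsics, pixels), "camera_from_world" (4x4, takes a point from world to camera coordinates). Camera axes: x right, y up, looking along -z (the intrinsics and any distortion apply to the point x, -y, -z); pixel columns grow to the right and rows downward; lengths in mm; the calibration is good to about 2 mm. A picture is of the moment at which its call begins. There is no depth.
- close_job(): hands the job in, once; it reports no verdict.
Trained networks look in a picture, given as the dict that the camera call returned (one of the last four; its "shot" number tells which), for a name from the list of things; names that differ only in an ending like _2 or _b are one class to them, and where a whole thing is asked for, a point or a joint stands for the part that bears it (a point fixed in the world has none). Each returns a list of dicts, best first, with "p" (0 to 1); they miss things now and then, are a little off and sometimes report something else, mostly with a low value. They report only what shows in the picture. A call takes as long as a camera call. They do not tell look-alikes from the thing itself.
- recognise(picture, label): "bbox" ([centre column, centre row, width, height] in pixels, round what is visible of it).
- mark_of(picture, label): "location" ([row, column] in pixels: a listed point, or the origin of a listed thing).
The state is a dict: "t": time; "qpos": joint angles; "qvel": joint speeds; "joint_torque": joint torques, N m; "ee_pos": TCP position; "orientation": TCP orientation; "ft_force": force on the tool from outside, world axes, zero at the start; "moment": the same for the moment, N m; "width": finger opening in mm.
Only numpy, scipy, OpenCV 4.12 (cv2) and the standard library are available. Lean on these libraries where they do the work, as an engineer would, in place of code of your own. Each camera call takes 0.05 s, during which the arm holds its last target. There are 200 camera calls.

## Working session

There is one attempt and no reset: what is moved stays moved. The work goes in short steps, Python scripts to look and compute and a tool call to move; the robot and the scene stay as the last step left them, time stands still between calls to the robot, and variables do not carry over. Pictures are saved under pics/ and viewed, about 8 in all and at most 12, crops included, and the job is handed in when it is done.

Besides the shell and the picture viewer there is one more tool, called after ">>>" as name(argument=value, ...), one argument or row to a line, values as JSON. move_arm: Moves the arm, as the interface text tells. Its arguments: {"type":"object","properties":{"motion":{"type":"array"}},"required":["motion"]}

```bash
mkdir -p pics
cat > h.py <<'E'
import numpy as np, cv2
from workcell import *
def snap(n):
    p=get_image(n); return p
def save(p,f,crop=None,scale=1):
    im=cv2.cvtColor(p["color"],cv2.COLOR_RGB2BGR)
    if crop: im=im[crop[1]:crop[3],crop[0]:crop[2]]
    if scale!=1: im=cv2.resize(im,None,fx=scale,fy=scale,interpolation=cv2.INTER_CUBIC)
    cv2.imwrite(f,im)
def proj(p,X):
    X=np.atleast_2d(X).astype(float); M=np.array(p["camera_from_world"]); c=X@M[:3,:3].T+M[:3,3]
    d=np.c_[c[:,0],-c[:,1],-c[:,2]]; q=d@np.array(p["mtx"]).T; return q[:,:2]/q[:,2:]
def ray(p,uv):
    M=np.array(p["camera_from_world"]); d=np.linalg.inv(np.array(p["mtx"]))@[uv[0],uv[1],1]
    d=M[:3,:3].T@np.array([d[0],-d[1],-d[2]]); return -M[:3,:3].T@M[:3,3], d/np.linalg.norm(d)
def onz(p,uv,z):
    o,d=ray(p,uv); return o+d*(z-o[2])/d[2]
def tri(*pu):
    A=np.zeros((3,3));b=np.zeros(3)
    for p,uv in pu:
        o,d=ray(p,uv);P=np.eye(3)-np.outer(d,d);A+=P;b+=P@o
    X=np.linalg.solve(A,b); return X,[np.linalg.norm(proj(p,X)[0]-uv) for p,uv in pu]
E
python3 - <<'E'
from h import *
np.set_printoptions(precision=1,suppress=True)
print(tcp_to_grasp, get_obs())
for n in ("scene","top"):
    p=snap(n); save(p,f"pics/{n}0.png"); print(n,[k for k in p],p["mtx"],p["camera_from_world"])
    for l in ["spacer_tab","spacer_foot","mould","jig","fence","panel_center","stop_a","tape_roll","jar","square"]:
        print(l,"M",[(np.round(r["location"][::-1],1),round(r["p"],2)) for r in mark_of(p,l)][:4],"B",[(np.round(r["bbox"]),round(r["p"],2)) for r in recognise(p,l)][:4])
E
```

```text
18.700000000000003 {'t': 0.0, 'qpos': array([-1.3,  0.4,  1.6, -0. ,  1.1, -0. ]), 'qvel': array([-0.,  0.,  0.,  0.,  0.,  0.]), 'joint_torque': array([ -0. , -54.5, -27.4,   0.1,   0. ,  -0. ]), 'ee_pos': array([ 185. , -596.4,  221.9]), 'orientation': array([-2.5,  1.9,  0. ]), 'ft_force': array([0. , 0.4, 0.3]), 'moment': array([-0., -0., -0.]), 'width': 87.54880197100078}
scene ['color', 'mtx', 'camera_from_world', 'shot'] [[564.9   0.  312.6]
 [  0.  564.9 239.8]
 [  0.    0.    1. ]] [[    0.1     1.     -0.    -56.9]
 [   -0.6     0.1     0.8   237.4]
 [    0.8    -0.1     0.6 -1897.9]
 [    0.      0.      0.      1. ]]
spacer_tab M [(array([374.9, 228.5]), 0.6)] B [(array([377., 229.,  11.,  19.]), 0.46)]
spacer_foot M [(array([375.7, 244.3]), 0.74), (array([275.6, 260.8]), 0.57)] B [(array([378., 230.,  15.,  22.]), 0.68), (array([255., 261.,  23.,  19.]), 0.47)]
mould M [(array([382.7, 251.6]), 0.94)] B [(array([386., 242.,  54.,  35.]), 0.68)]
jig M [(array([257.1, 281. ]), 0.82)] B [(array([257., 276.,  90.,  71.]), 0.95), (array([387., 242.,  54.,  35.]), 0.28)]
fence 
[... 1715 characters left out ...]
, 160.6]), 0.84), (array([476.6, 348.8]), 0.64)] B [(array([443., 162.,  37.,  44.]), 0.96), (array([477., 349.,  32.,  62.]), 0.94), (array([371., 207.,  60.,  29.]), 0.83), (array([374., 143.,  43.,  44.]), 0.73)]
stop_a M [(array([374.3, 240.1]), 0.81), (array([354.3, 238.1]), 0.75), (array([392. , 240.6]), 0.62)] B [(array([393., 236.,  19.,  25.]), 0.88), (array([353., 236.,  19.,  26.]), 0.83), (array([370., 238.,  14.,  21.]), 0.8)]
tape_roll M [(array([230.7, 170.1]), 0.89)] B []
jar M [(array([161.3, 213.9]), 0.95)] B [(array([159., 213.,  30.,  27.]), 0.64), (array([392., 236.,  19.,  25.]), 0.29)]
square M [(array([458. , 257.6]), 0.77)] B [(array([478., 259.,  43.,  33.]), 0.64)]
```

View pics/scene0.png

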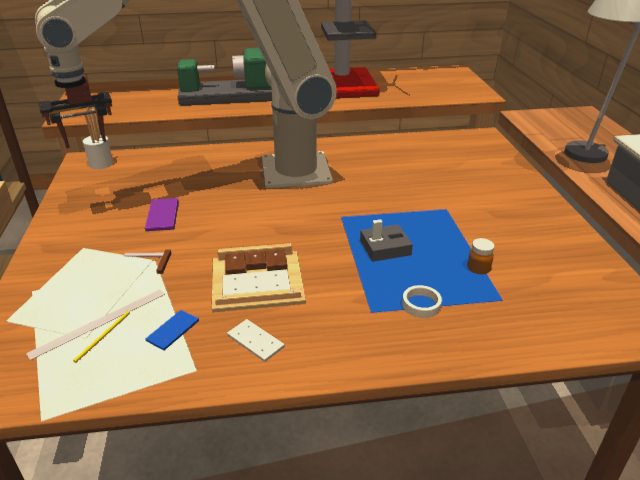

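View pics/top0.png

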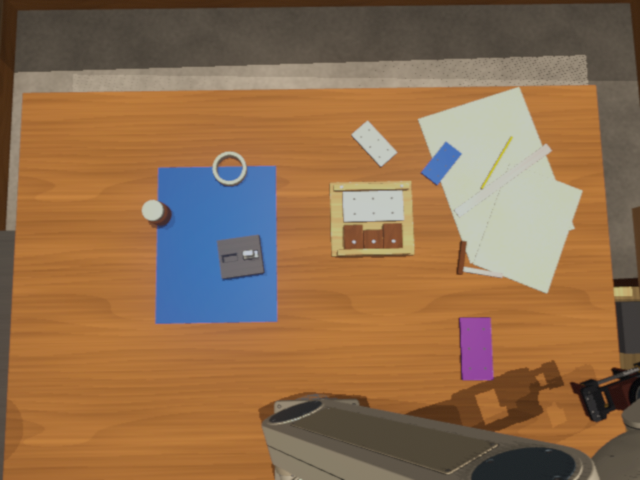

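The scene shows the jig at about (257,280) and the mould with the spacer's tab at (377,229). In the top view the jig is at (371,218) and the mould at (241,258).

Candidates for the panel in the top view are the white one in the jig (372,207), a smaller white plate (375,143), a blue one (442,162) and a purple one (477,349). I choose the white one in the jig. The only spacer candidate is at (250,255), and the stops are at (353,236), (373,238) and (393,236). Next is a close crop of the jig and mould, plus measurement.

Run:
```python
from h import *
np.set_printoptions(precision=1,suppress=True)
s=snap("scene");t=snap("top")
a=cv2.resize(t["color"][170:265,322:422],None,fx=4,fy=4,interpolation=cv2.INTER_CUBIC)
b=cv2.resize(t["color"][225:285,210:270],None,fx=6.333,fy=6.333,interpolation=cv2.INTER_CUBIC)
b=b[:380,:380]
cv2.imwrite("pics/crop1.png",cv2.cvtColor(np.hstack([a,b]),cv2.COLOR_RGB2BGR))
S={};T={}
for l in ["spacer_tab","spacer_foot","mould","jig","fence","panel_center"]:
    ms=mark_of(s,l); mt=mark_of(t,l)
    if l=="panel_center":
        ms=[m for m in ms if abs(m["location"][0]-284)<10]; mt=[m for m in mt if abs(m["location"][0]-207)<10]
    if ms and mt:
        X,e=tri((s,np.array(ms[0]["location"][::-1])),(t,np.array(mt[0]["location"][::-1]))); print(l,X,e)
for c in [(331,182.5),(411,182),(331.5,254),(413,255)]: print("jigtop",onz(t,c,12))
for c in [(343,222),(404,219),(343,192),(403,191)]: print("panel",onz(t,c,24))
for c in [(218,238),(261,236),(221,279),(263,275)]: print("mould",onz(t,c,36))
```

```text
spacer_tab [487.9 166.2  63.4] [np.float64(0.08673928915708845), np.float64(0.08953570720223897)]
spacer_foot [492.3 171.2  11.1] [np.float64(0.8735882595173763), np.float64(0.8799191237712852)]
mould [475.4 188.6  -7. ] [np.float64(0.47786600397227164), np.float64(0.4837749069555409)]
jig [ 581.9 -159.8    2.9] [np.float64(0.8459399256810943), np.float64(0.7819422230591822)]
fence [ 508.8 -281.7  -65.1] [np.float64(50.261428721442066), np.float64(49.070420520082116)]
panel_center [ 613.5 -156.9   10.4] [np.float64(2.3096187880460772), np.float64(2.0983065125758804)]
jigtop [678.7 -51.2  12. ]
jigtop [ 676.6 -267.4   12. ]
jigtop [485.2 -48.3  12. ]
jigtop [ 478.8 -264.8   12. ]
panel [568.7 -80.1  24. ]
panel [ 574.  -242.2   24. ]
panel [649.5 -82.   24. ]
panel [ 649.7 -242.4   24. ]
mould [530.1 248.   36. ]
mould [533.5 135.9  36. ]
mould [423.3 239.8  36. ]
mould [431.7 131.3  36. ]
```

View pics/crop1.png

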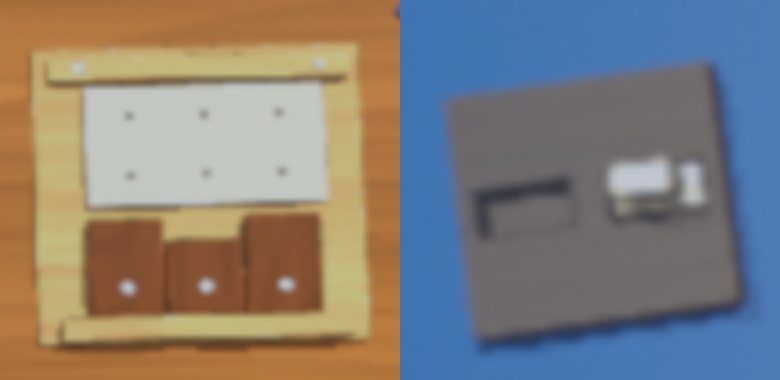

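The crop shows the middle stop set back the furthest, with the wide gap, so it is stop_a. Its front edge is at crop row 241 and the panel edge is at row 203. The spacer stands in the right (-y) cavity, and the panel in the jig is the larger white one.

Run:
```python
from h import *
np.set_printoptions(precision=1,suppress=True)
t=snap("top");s=snap("scene")
J=lambda u,v:(u/4-.375+322,v/4-.375+170)
K=lambda u,v:((u-400)/6.333-.42+210,v/6.333-.42+225)
def rep(n,pts,z):
    P=[onz(t,q,z) for q in pts]
    for a in P: print(n,a)
    for a,b in zip(P[::2],P[1::2]): d=b-a; print("   len",np.linalg.norm(d),"yaw of y-axis",np.degrees(np.arctan2(d[0],-d[1]))*1)
rep("panel",[J(84,87),J(322,82),J(88,206),J(328,200)],24)
rep("jig",[J(32,52),J(356,44),J(38,346),J(369,335)],12)
rep("stopfront L,M,R",[J(86,221),J(162,221),J(166,241),J(240,240),J(244,215),J(320,214)],32)
rep("fence front",[J(47,80),J(345,75)],30)
rep("mould",[K(445,100),K(712,65),K(478,341),K(745,302)],36)
rep("tab top",[K(608,165),K(668,158),K(610,195),K(670,188)],92)
rep("cavity",[K(472,188),K(570,178),K(480,240),K(578,228)],36)
```

```text
panel [651.2 -81.1  24. ]
panel [ 652.1 -240.2   24. ]
panel [571.  -81.8  24. ]
panel [ 572.4 -241.1   24. ]
   len 159.10552420052616 yaw of y-axis 0.3118557528982521
   len 159.36050172832918 yaw of y-axis 0.5045024853577521
jig [678.4 -47.4  12. ]
jig [ 680.5 -266.6   12. ]
jig [479.5 -47.2  12. ]
jig [ 483.1 -267.3   12. ]
   len 219.14539809538016 yaw of y-axis 0.5385170458538474
   len 220.1729230833699 yaw of y-axis 0.9310601108312125
stopfront L,M,R [559.8 -79.6  32. ]
stopfront L,M,R [ 559.  -129.6   32. ]
stopfront L,M,R [ 545.7 -131.9   32. ]
stopfront L,M,R [ 545.5 -180.6   32. ]
stopfront L,M,R [ 562.1 -183.8   32. ]
stopfront L,M,R [ 561.9 -233.9   32. ]
   len 50.019869348408186 yaw of y-axis -0.9456344218401491
   len 48.69525063842022 yaw of y-axis -0.1704284478360393
   len 50.12383609550116 yaw of y-axis -0.1836804045479272
fence front [655.1 -56.2  30. ]
fence front [ 655.3 -254.5   30. ]
   len 198.30624135933732 yaw of y-axis 0.06783331966932937
mould [523.9 251.4  36. ]
mould [536.6 141.6  36. ]
mould [424.7 237.5  36. ]
mould [438.7 128.6  36. ]
   len 110.59544046557416 yaw of y-axis 6.586512766330943
   len 109.8470358589496 yaw of y-axis 7.328728477469862
tab top [490.7 176.7  92. ]
tab top [493.1 153.1  92. ]
tab top [478.9 175.9  92. ]
tab top [481.2 152.4  92. ]
   len 23.6439079296136 yaw of y-axis 5.728919406599749
   len 23.617950096570105 yaw of y-axis 5.716963297840871
cavity [487.4 240.2  36. ]
cavity [490.8 200.   36. ]
cavity [466.  236.8  36. ]
cavity [470.2 196.8  36. ]
   len 40.30262860188118 yaw of y-axis 4.890577243241974
   len 40.30616860528956 yaw of y-axis 6.034253675353895
```

Run:
```python
from h import *
from scipy.spatial.transform import Rotation as R
np.set_printoptions(precision=3,suppress=True)
o=get_obs();Q=R.from_rotvec(o["orientation"]).as_matrix();print(o["t"],o["ee_pos"],o["orientation"],Q)
yaw=np.degrees(np.arctan2(Q[1,0],Q[0,0]));print("tool x heading",yaw,"turns to 6.5:",6.5-yaw,(186.5-yaw),-173.5-yaw)
```

```text
2.9 [ 185.207 -596.928  222.685] [ 2.529 -1.863  0.   ] [[ 0.296 -0.955 -0.   ]
 [-0.955 -0.296 -0.   ]
 [ 0.     0.    -1.   ]]
tool x heading -72.76581402379338 turns to 6.5: 79.26581402379338 259.2658140237934 -100.73418597620662
```

>>> move_arm(
  motion=[
    [300,761,-90,0,0,1.383,70],
    [300,761,-90,0,0,1.383,70],
    [300,761,-90,0,0,1.383,70],
    [300,761,-90,0,0,1.383,70],
    [300,761,-90,0,0,1.383,70],
  ],
)

```text
t: 3.32
ee_pos: [261.4, -402.5, 199.8]
orientation: [2.982, -0.988, 0.0]
ft_force: [0.4, -0.2, 0.1]
width: 70.0
```

>>> move_arm(
  motion=[
    [224,567,-67,0,0,0.758,70],
    [224,567,-67,0,0,0.758,70],
    [224,567,-67,0,0,0.758,70],
    [224,567,-67,0,0,0.758,70],
    [224,567,-67,0,0,0.758,70],
  ],
)

```text
t: 3.73
ee_pos: [337.6, -210.0, 177.3]
orientation: [3.141, -0.023, 0.001]
ft_force: [0.9, -1.1, -0.3]
width: 70.1
```

>>> move_arm(
  motion=[
    [148,374,-44,0,0,0.133,70],
    [148,374,-44,0,0,0.133,70],
    [148,374,-44,0,0,0.133,70],
    [148,374,-44,0,0,0.133,70],
    [148,374,-44,0,0,0.133,70],
  ],
)

```text
t: 4.15
ee_pos: [414.0, -17.0, 154.6]
orientation: [3.136, 0.177, 0.002]
ft_force: [1.1, -0.4, 1.1]
width: 69.5
```

>>> move_arm(
  motion=[
    [72,181,-21,0,0,0,70],
    [72,181,-21,0,0,0,70],
    [72,181,-21,0,0,0,70],
    [72,181,-21,0,0,0,70],
    [72,181,-21,0,0,0,70],
  ],
)

```text
t: 4.57
ee_pos: [486.6, 165.3, 133.4]
orientation: [-3.136, -0.18, -0.002]
ft_force: [1.5, -1.1, -0.8]
width: 69.9
```

Run:
```python
from h import *
np.set_printoptions(precision=3,suppress=True)
p=snap("scene"); o=get_obs(); print(o["t"],o["ee_pos"],o["orientation"])
save(p,"pics/c2.png",(320,150,450,290),4)
t=snap("top"); save(t,"pics/c2t.png",(190,200,290,300),5)
for q,n in((p,"scene"),(t,"top")):
    print(n,"tcp",proj(q,o["ee_pos"]),[(m["location"],m["p"]) for m in mark_of(q,"spacer_tab")])
    print(proj(q,[[485.5,164,64],[485.5,164,92]]))
```

```text
4.6167 [488.837 168.303 133.409] [-3.134 -0.181 -0.006]
scene tcp [[379.662 206.906]] [([230.7, 380.9], 0.6), ([308.2, 420.4], 0.52)]
[[376.108 228.986]
 [376.748 220.001]]
top tcp [[243.513 249.799]] [([216.3, 371.4], 0.17)]
[[248.949 253.584]
 [247.532 252.638]]
```

View pics/c2.png

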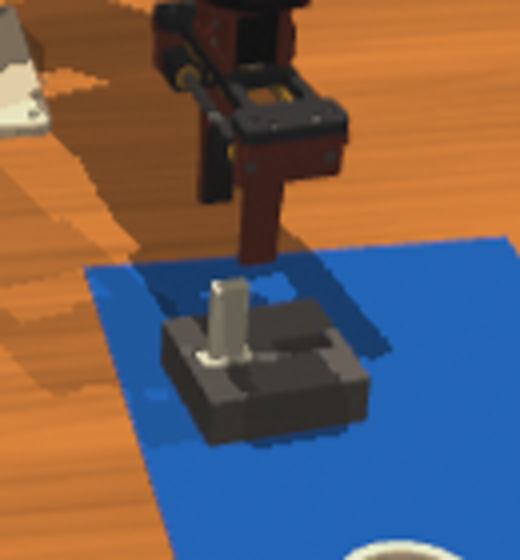

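Run:
```python
from h import *
np.set_printoptions(precision=2,suppress=True)
o=get_obs(); print(o["t"],o["ee_pos"],o["orientation"],o["qvel"])
```

```text
4.7667 [485.11 162.38 133.18] [ 3.14  0.18 -0.  ] [-0.03 -0.02  0.03 -0.    0.   -0.  ]
```

>>> move_arm(
  motion=[
    [0,0,-40,0,0,0,45],
    [0,0,-72,0,0,0,45],
    [0,0,-87,0,0,0,45],
    [0,0,-87,0,0,0,40],
    [0,0,-87,0,0,0,40],
  ],
)

```text
t: 5.18
ee_pos: [484.6, 160.6, 46.3]
orientation: [3.136, 0.175, -0.003]
ft_force: [-0.2, 0.2, 0.9]
width: 41.6
```

>>> move_arm(
  motion=[
    [0,0,0,0,0,0,25],
    [0,0,0,0,0,0,18],
    [0,0,0,0,0,0,14],
    [0,0,0,0,0,0,8],
    [0,0,0,0,0,0,8],
  ],
)

```text
t: 5.6
ee_pos: [485.9, 162.0, 47.3]
orientation: [-3.136, -0.177, -0.002]
ft_force: [0.1, -1.0, 6.3]
width: 12.0
```

>>> move_arm(
  motion=[
    [0,0,0,0,0,0,8],
    [0,0,0,0,0,0,8],
  ],
)

```text
t: 5.77
ee_pos: [485.9, 162.1, 47.3]
orientation: [-3.136, -0.178, -0.002]
ft_force: [-1.1, -1.5, 6.8]
width: 11.8
```

>>> move_arm(
  motion=[
    [0,0,2,0,0,0,8],
    [0,0,6,0,0,0,8],
    [0,0,12,0,0,0,8],
    [0,0,20,0,0,0,8],
    [0,0,20,0,0,0,8],
  ],
)

```text
t: 6.18
ee_pos: [486.3, 162.2, 68.0]
orientation: [-3.136, -0.177, -0.003]
ft_force: [0.4, 0.2, -0.5]
width: 12.1
```

>>> move_arm(
  motion=[
    [0,0,20,0,0,0,8],
    [0,0,45,0,0,0,8],
    [0,0,60,0,0,0,8],
    [0,0,60,0,0,0,8],
    [0,0,60,0,0,0,8],
  ],
)

```text
t: 6.6
ee_pos: [485.9, 162.1, 127.1]
orientation: [-3.136, -0.177, -0.003]
ft_force: [0.3, -0.4, -1.7]
width: 12.2
```

Run:
```python
from h import *
np.set_printoptions(precision=2,suppress=True)
p=snap("scene"); o=get_obs(); print(o["t"],o["ee_pos"],o["ft_force"],o["moment"],o["width"])
save(p,"pics/c3.png",(320,140,450,280),4)
print(proj(p,o["ee_pos"]),[(m["location"],m["p"]) for l in("spacer_tab","spacer_foot") for m in mark_of(p,l)])
print(proj(p,[o["ee_pos"]+[0,0,d] for d in(18.7,-33.3,46.7)]))
```

```text
6.65 [485.2  161.83 126.17] [-0.4  -0.67 -1.5 ] [-0.02 -0.02  0.03] 11.996082087573678
[[376.69 208.76]] [([200.8, 381.6], 0.42), ([248.4, 384.3], 0.64), ([222.3, 377.8], 0.61), ([203.9, 380.8], 0.19)]
[[377.13 202.49]
 [375.92 219.71]
 [377.8  192.91]]
```

View pics/c3.png

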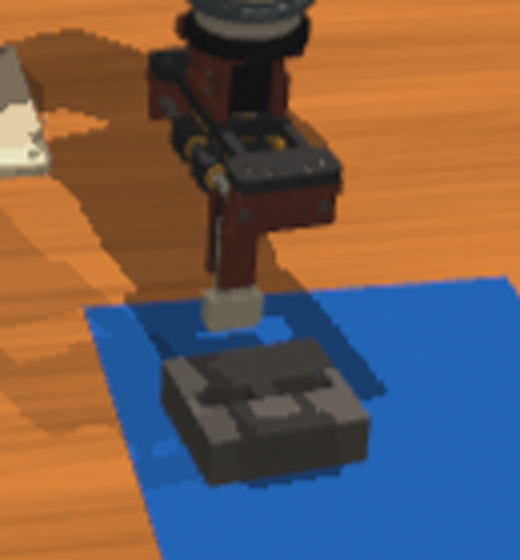

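The spacer is held upright with its foot at crop (233,310), and both mould cavities are empty. Next is over to the jig.

>>> move_arm(
  motion=[
    [9,-40,0,0,0,-0.02,8],
    [18,-80,0,0,0,-0.05,8],
    [27,-120,0,0,0,-0.08,8],
    [36,-160,0,0,0,-0.109,8],
    [45,-200,0,0,0,-0.109,8],
  ],
)

```text
t: 7.17
ee_pos: [529.8, -39.8, 125.2]
orientation: [-3.141, -0.005, 0.003]
ft_force: [0.7, 0.4, -0.5]
width: 11.9
```

>>> move_arm(
  motion=[
    [9,-40,0,0,0,0,8],
    [18,-78,0,0,0,0,8],
    [25,-108,0,0,0,0,8],
    [28.5,-121,0,0,0,0,8],
    [28.5,-121,0,0,0,0,8],
  ],
)

```text
t: 7.58
ee_pos: [559.0, -161.6, 125.3]
orientation: [-3.142, -0.001, 0.001]
ft_force: [-0.4, -0.4, -0.6]
width: 11.7
```

>>> move_arm(
  motion=[
    [0,0,-12,0,0,0,8],
    [0,0,-30,0,0,0,8],
    [0,0,-40,0,0,0,8],
    [0,0,-40,0,0,0,8],
    [0,0,-40,0,0,0,8],
  ],
)

```text
t: 8.0
ee_pos: [557.9, -157.5, 85.3]
orientation: [-3.141, -0.009, 0.004]
ft_force: [-0.5, -0.0, -0.7]
width: 11.5
```

Run:
```python
from h import *
np.set_printoptions(precision=2,suppress=True)
p=snap("scene"); t=snap("top"); o=get_obs(); print(o["t"],o["ee_pos"],o["orientation"],o["ft_force"],o["width"])
a=cv2.resize(p["color"][225:315,205:310],None,fx=6,fy=6,interpolation=cv2.INTER_CUBIC)
cv2.imwrite("pics/c4.png",cv2.cvtColor(a,cv2.COLOR_RGB2BGR))
save(t,"pics/c4t.png",(322,170,422,265),6)
for n,X in (("foot corners bottom",[[x,y,o["ee_pos"][2]-35.3] for x in(551,567) for y in(-139,-175)]),("panel rear edge",[[571,-81,24],[572,-241,24]]),("stopA front",[[546.5,-131.5,32],[546.5,-181.5,32]])):
    print(n,(proj(p,X)-[205,225]+.4)*6)
```

```text
8.1 [ 559.17 -158.35   86.72] [3.14 0.01 0.  ] [-0.26 -0.19 -0.57] 11.919655487812099
foot corners bottom [[344.81 192.03]
 [257.66 198.85]
 [346.86 214.96]
 [258.9  221.91]]
panel rear edge [[490.55 262.44]
 [102.84 295.24]]
stopA front [[364.74 221.59]
 [244.97 231.09]]
```

View pics/c4.png

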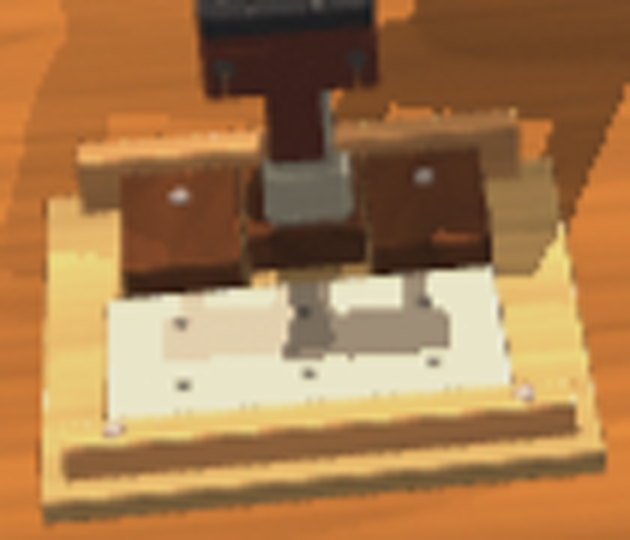

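The foot's front lower edge is at crop (263–352, 220), within about 2 mm of prediction and centred in front of stop_a. The panel's rear edge runs from (108,299) to (490,266). I'll lower it in stages and watch the force.

>>> move_arm(
  motion=[
    [0,-1,-8,0,0,0,8],
    [0,-1,-16,0,0,0,8],
    [0,-1,-22,0,0,0,8],
    [0,-1,-26,0,0,0,8],
    [0,-1,-30,0,0,0,8],
  ],
)

```text
t: 8.52
ee_pos: [558.7, -160.1, 55.8]
orientation: [-3.141, -0.006, 0.001]
ft_force: [0.4, -0.6, -0.6]
width: 11.8
```

No contact so far. I'll continue to the bed.

>>> move_arm(
  motion=[
    [0,0,-3,0,0,0,8],
    [0,0,-5,0,0,0,8],
    [0,0,-6.5,0,0,0,8],
    [0,0,-7.5,0,0,0,8],
    [0,0,-7.5,0,0,0,8],
  ],
)

```text
t: 8.93
ee_pos: [558.9, -160.1, 48.9]
orientation: [-3.142, -0.006, 0.0]
ft_force: [0.1, -0.2, -0.1]
width: 11.7
```

>>> move_arm(
  motion=[
    [0,0,-0.6,0,0,0,8],
    [0,0,-1,0,0,0,8],
    [0,0,-1,0,0,0,8],
  ],
)

```text
t: 9.18
ee_pos: [559.0, -160.1, 48.0]
orientation: [3.142, 0.006, 0.0]
ft_force: [0.1, 0.1, -1.4]
width: 12.1
```

>>> move_arm(
  motion=[
    [0,0,-0.5,0,0,0,8],
    [0,0,-1,0,0,0,8],
    [0,0,-1,0,0,0,8],
    [0,0,-1,0,0,0,8],
  ],
)

```text
t: 9.52
ee_pos: [559.0, -160.1, 47.3]
orientation: [3.142, 0.006, 0.0]
ft_force: [-1.3, 0.5, 5.1]
width: 11.6
```

Contact with the bed shows at a measured z of about 47.3, with +5 N. I'll ease off and start pushing.

>>> move_arm(
  motion=[
    [0,0,0.8,0,0,0,8],
    [1,0,0.9,0,0,0,8],
    [2,0,0.9,0,0,0,8],
    [3,0,0.9,0,0,0,8],
    [4,0,0.9,0,0,0,8],
  ],
)

```text
t: 9.93
ee_pos: [562.9, -160.0, 47.7]
orientation: [-3.141, -0.006, 0.001]
ft_force: [0.3, 0.2, -0.3]
width: 11.8
```

>>> move_arm(
  motion=[
    [0.5,0,0,0,0,0,8],
    [1,0,0,0,0,0,8],
    [1.5,0,0,0,0,0,8],
    [2,0,0,0,0,0,8],
    [2,0,0,0,0,0,8],
  ],
)

```text
t: 10.35
ee_pos: [565.0, -160.1, 47.8]
orientation: [-3.142, -0.006, 0.0]
ft_force: [-0.4, 0.1, -1.8]
width: 12.2
```

>>> move_arm(
  motion=[
    [0.5,0,0,0,0,0,8],
    [1,0,0,0,0,0,8],
    [1.5,0,0,0,0,0,8],
    [2,0,0,0,0,0,8],
    [2,0,0,0,0,0,8],
  ],
)

```text
t: 10.77
ee_pos: [566.6, -160.1, 47.8]
orientation: [-3.141, -0.006, 0.001]
ft_force: [-2.7, -0.3, -0.6]
width: 11.6
```

>>> move_arm(
  motion=[
    [0.4,0,0,0,0,0,8],
    [0.8,0,0,0,0,0,8],
    [0.8,0,0,0,0,0,8],
    [0.8,0,0,0,0,0,8],
  ],
)

```text
t: 11.1
ee_pos: [566.6, -160.0, 47.6]
orientation: [-3.141, -0.006, 0.004]
ft_force: [-5.7, -0.3, 1.8]
width: 12.1
```

>>> move_arm(
  motion=[
    [0.5,0,0,0,0,0,8],
    [1,0,0,0,0,0,8],
    [1,0,0,0,0,0,8],
    [1,0,0,0,0,0,8],
  ],
)

```text
t: 11.43
ee_pos: [566.7, -159.9, 47.4]
orientation: [-3.141, -0.007, 0.007]
ft_force: [-7.5, -0.8, 2.6]
width: 11.5
```

Run:
```python
from h import *
np.set_printoptions(precision=4,suppress=True)
p=snap("scene"); t=snap("top"); o=get_obs(); print(o["t"],o["ee_pos"],o["orientation"],o["ft_force"],o["moment"],o["width"])
a=cv2.resize(p["color"][225:315,205:310],None,fx=5.5,fy=5.5,interpolation=cv2.INTER_CUBIC)
save(p,"pics/c5.png",(205,225,310,315),6)
save(t,"pics/c5t.png",(322,170,422,265),6)
```

```text
11.5333 [ 566.6537 -159.8871   47.4208] [-3.1409 -0.0066  0.0066] [-8.1469 -0.8956  2.0492] [-0.2634  1.4124 -0.0206] 11.593340210028833
```

View pics/c5.png

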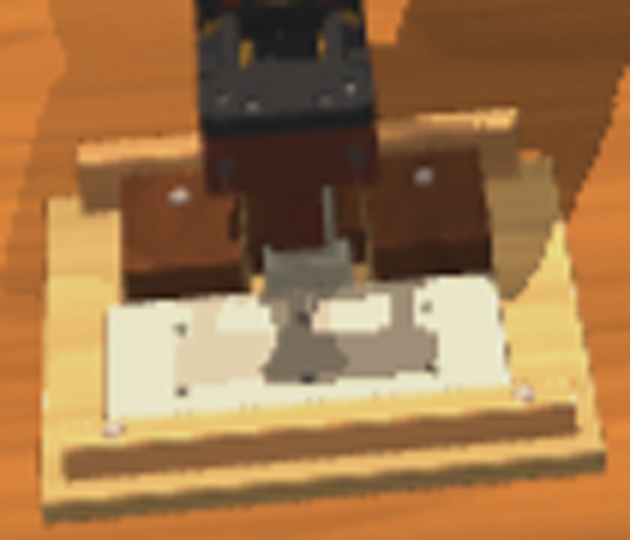

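View pics/c5t.png

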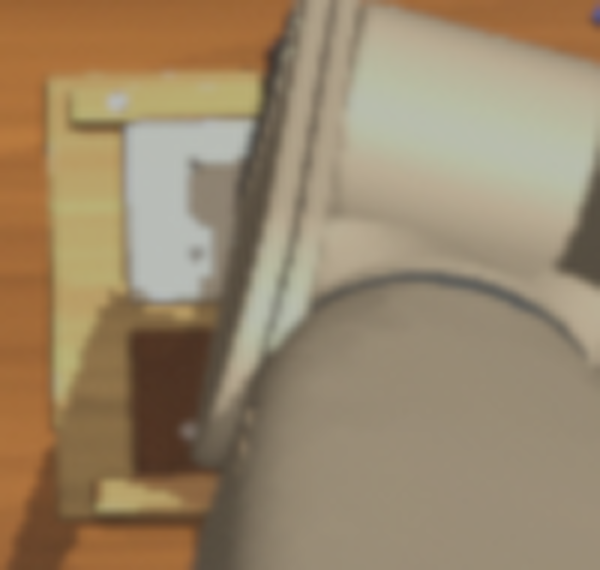

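The panel's rear corners moved from (108,299) and (490,266) to (107,310) and (490,278), so both ends moved the same amount and it now sits parallel against the fence. The top view, half hidden, shows the left end against the fence at (130–250,120). The force is 8 N, so I'll bring it to about 10–11 N.

>>> move_arm(
  motion=[
    [0.5,0,0.2,0,0,0,8],
    [1,0,0.2,0,0,0,8],
    [1,0,0.2,0,0,0,8],
    [1,0,0.2,0,0,0,8],
    [1,0,0.2,0,0,0,8],
  ],
)

```text
t: 11.95
ee_pos: [566.8, -159.9, 47.4]
orientation: [-3.141, -0.007, 0.009]
ft_force: [-10.0, -2.1, 3.2]
width: 11.7
```

>>> move_arm(
  motion=[
    [0,0,0,0,0,0,8],
    [0,0,0,0,0,0,8],
    [0,0,0,0,0,0,8],
    [0,0,0,0,0,0,8],
    [0,0,0,0,0,0,8],
  ],
)

```text
t: 12.37
ee_pos: [566.7, -159.9, 47.4]
orientation: [-3.141, -0.007, 0.01]
ft_force: [-9.7, -1.9, 3.6]
width: 12.1
```

>>> move_arm(
  motion=[
    [0.4,0,0,0,0,0,8],
    [0.4,0,0,0,0,0,8],
    [0.4,0,0,0,0,0,8],
    [0.4,0,0,0,0,0,8],
  ],
)

```text
t: 12.7
ee_pos: [566.8, -159.8, 47.4]
orientation: [-3.14, -0.007, 0.011]
ft_force: [-10.8, -2.3, 3.4]
width: 12.0
```

Run:
```python
from h import *
np.set_printoptions(precision=3,suppress=True)
p=snap("scene"); o=get_obs(); print(o["t"],o["ee_pos"],o["orientation"],o["ft_force"],o["width"])
im=p["color"].astype(float); b=im[:,:,2]
# rear edge of the panel (dark stop/bed -> white, blue channel), visible left and right of the gripper
def edge(c,r0,r1):
    g=np.diff(b[r0:r1,c]); i=int(g.argmax())
    w=g[max(i-1,0):i+2]; return r0+max(i-1,0)+.5+(w*np.arange(len(w))).sum()/w.sum()
pts=[(c,edge(c,264,282)) for c in [*range(225,244),*range(268,285)]]
P=np.array([onz(p,q,24) for q in pts]); 
k=np.polyfit(P[:,1],P[:,0],1); r=P[:,0]-np.polyval(k,P[:,1]); ok=abs(r)<2
k=np.polyfit(P[ok,1],P[ok,0],1); print("rear edge yaw deg",-np.degrees(k[0]),"x at -157",np.polyval(k,-157),ok.sum(),r[ok].std())
# fence top front/outer edge: brown face below light top
pts=[(c,300-0) for c in ()]
def edge2(c,r0,r1):
    g=-np.diff(im[r0:r1,c,0]); i=int(g.argmax()); w=g[max(i-1,0):i+2]; return r0+max(i-1,0)+.5+(w*np.arange(len(w))).sum()/w.sum()
P=np.array([onz(p,(c,edge2(c,289,303)),30) for c in range(222,298)])
k=np.polyfit(P[:,1],P[:,0],1); r=P[:,0]-np.polyval(k,P[:,1]); ok=abs(r)<2
k=np.polyfit(P[ok,1],P[ok,0],1); print("fence top outer edge yaw",-np.degrees(k[0]),"x at -157",np.polyval(k,-157),ok.sum(),r[ok].std())
```

```text
12.75 [ 566.745 -159.858   47.351] [-3.14  -0.007  0.011] [-9.461 -1.429  3.903] 12.161024334042276
rear edge yaw deg 0.39879570971845535 x at -157 578.5645757948648 34 0.5093646145934178
fence top outer edge yaw -2.595038896903165 x at -157 675.6744964290118 11 0.9701286470092787
```

Run:
```python
from h import *
im=cv2.imread("pics/c5.png"); p=snap("scene"); R=p["color"].astype(float).sum(2)
pts=[]
for c in range(220,298):
    est=225+(447-(c-215.8)*6*0+ -0.0882*((c-205)*6-65))/6
    r0=int(est)-3; g=-np.diff(R[r0:r0+8,c]); i=int(g.argmax()); lo=max(i-1,0); w=np.clip(g[lo:i+2],0,None)
    pts.append(onz(p,(c,r0+lo+.5+(w*np.arange(len(w))).sum()/w.sum()),30)[:2])
l=cv2.fitLine(np.float32(pts),cv2.DIST_HUBER,0,.01,.01).ravel()
r=(np.array(pts)-l[2:])@[-l[1],l[0]]
print("fence edge yaw",-np.degrees(np.arctan(l[0]/l[1])),"x at -157",l[2]+(-157-l[3])*l[0]/l[1],np.median(abs(r)))
o=get_obs();print(o["t"],o["ft_force"])
```

```text
fence edge yaw 0.3435355 x at -157 673.94073 0.5334684845426427
12.8 [-11.21061921  -1.84729517   4.82422651]
```

The panel's rear edge has yaw 0.40° against the fence's 0.34°, and x 578.6 against an expected 578.9 for flush. The push is about 10–11 N, so I'm handing in.

```bash
python3 -c "
from workcell import *
print(close_job()); o=get_obs(); print(o['t'],o['ft_force'],o['width'])"
```

```text
the job is handed in; nothing more can be done
None
the job is handed in; nothing more can be done
```

I lifted the spacer out of the mould by its tab and lowered it upright into the gap at the middle stop block (stop_a) until it touched the bed. I then pushed the panel flush against the fence and handed the job in at about 12.8 s, still gripping and pressing.

**Last checks before hand-in**
- **Push and grip:** the push read between 9.5 and 11.2 N, with the fingers at 12 mm on the tab. There was a small side force of about 2 N and 3–5 N upward from the foot resting on the bed.
- **Foot height:** the TCP was at z = 47.4 mm, against about 47.3 mm when the foot first touched the bed.
- **Flush:** in the scene view the panel's yaw was 0.40° and the fence's 0.34°. The panel's rear edge was at x = 578.6 mm, against 578.9 mm expected for flush.

**What failed or was uncertain**
- **Fence fit:** my first fit of the fence edge had too few good points, so I redid it with a robust fit.
- **Seam not seen:** the seam between panel and fence is hidden in the scene view and half hidden in the top view. Flushness therefore rests on the fit above and on the panel holding its position while the force rose.
- **Camera offset:** scene-view positions sit about 2–3 mm further in +x than top-view ones, so I compared positions within one view only.
- **Other objects:** I did not re-measure the tape roll, jar and square at the end; nothing was moved near them.

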